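Fetch the deep tea infuser from the back of a crowded hook

TASK

Three tea infusers hang on one hook stand, the deep one at the back behind two shallow ones. First hang both shallow ones on the empty hook, then take the deep one and lower it gently into the mug so that it stands upright in it. Leave the mug where it is, disturb nothing else, and let nothing fall over.

Things in the scene. Friction and masses are not known exactly. Their poses are not given: they have to be found in the camera images.
- hook_full: Crowded hook stand. Fixed. Wooden foot 100 mm across, 14 mm high; at its centre an upright 8 mm steel rod, bent on top into a level 8 mm bar along the stand's own -x (towards the robot, up to 0.2 rad askew), centre line 165 mm above the worktop. Origin at the foot's centre underneath, z up. On it hang the deep infuser (34 mm out from the rod) and the shallow ones (82, 130 mm, either order).
- hook_spare: Empty hook stand, alike; left and right vary. Fixed. Wooden foot 100 mm across, 14 mm high; at its centre an upright 8 mm steel rod, bent on top into a level 8 mm bar along the stand's own -x (towards the robot, up to 0.2 rad askew), centre line 165 mm above the worktop. Origin at the foot's centre underneath, z up. Two infusers fit one behind the other, e.g. 50 and 108 mm out from the rod.
- hook_full_tip (a point): Top of the upturned end of the crowded bar, 152 mm out from the rod and 185 mm above the worktop. The bar is level from 9 to 141 mm out. An infuser comes off when raised 25 to 50 mm from hanging and drawn along the bar past this end.
- hook_spare_tip (a point): Top of the upturned end of the empty bar, 152 mm out from the rod and 185 mm above the worktop. The bar is level from 9 to 141 mm out. An infuser goes on the same way as it came off: its handle raised over this end, moved in along the bar, lowered.
- deep_infuser: Deep steel tea infuser: perforated straight basket 40 mm across, 70 mm deep, flat-bottomed. Origin at the centre of the basket's underside, z up along the handle; rim at 70 mm, inside of the handle's peak at 135 mm, 138 mm tall in all. Hanging, its origin is 35 mm above the worktop and its y axis lies across the bar. Loose, about 70 g.
- deep_peak (a point): Middle of the inside of the deep infuser's handle peak, which rests on the bar. All three handles are alike: a stirrup of steel strip, 10 mm wide (along x) and 3 mm thick; two upright sides on the basket rim, 40 mm apart over their outer faces (across y), and a roof-shaped top sloping 30 degrees each way. The sides' straight part runs from 11 mm to 65 mm below the peak.
- flat_infuser: Shallow steel tea infuser, straight flat-bottomed basket 40 mm across, 38 mm deep. Origin at the centre of the basket's underside, z up along the handle; rim at 38 mm, inside of the handle's peak at 103 mm, 106 mm tall in all. Hanging, its origin is 67 mm above the worktop and its y axis lies across the bar. Loose, about 70 g.
- bowl_infuser: Shallow steel tea infuser, bowl-shaped basket, rounded below, 40 mm across, 38 mm deep. Origin at the centre of the basket's underside, z up along the handle; rim at 38 mm, inside of the handle's peak at 103 mm, 106 mm tall in all. Hanging, its origin is 67 mm above the worktop and its y axis lies across the bar. Loose, about 70 g.
- mug: Green mug, upright and open, 90 mm across, 92 mm high, handle on its own -y side. Loose, 0.28 kg. Origin on its underside, 14 mm from the mug's axis towards the handle, z up.
- mug_in (a point): Centre of the mug's inside floor, on the mug's axis, 7 mm above the worktop; axes as the mug's. The mug is about 65 mm wide inside, and its rim is 85 mm above this point.
- sugar_tin: Bystander: red round tin with a white lid, 72 mm across, 94 mm high, standing. Origin at the centre of its underside.
- kitchen_timer: Bystander: round red and white kitchen timer, 64 mm across, 45 mm high. Origin at the centre of its underside.
- teaspoon: Bystander: steel teaspoon lying flat, 139 x 30 x 10 mm. Origin under its middle, x along it.
Mind the look-alikes: they are no part of the job. What is shaped like the bowl_infuser but pink or red is not meant.

How it is judged:
On the way, in this order (a step that is already met when the one before it is completed fails the run):
1. both shallow infusers hang on the spare hook while the deep one is still on its own hook (x of flat_infuser in the frame of hook_spare between -0.145 and -0.012 m and y of flat_infuser in the frame of hook_spare between -0.018 and 0.018 m and z of flat_infuser in the frame of hook_spare between 0.0596 and 0.0736 m and x of bowl_infuser in the frame of hook_spare between -0.145 and -0.012 m and y of bowl_infuser in the frame of hook_spare between -0.018 and 0.018 m and z of bowl_infuser in the frame of hook_spare between 0.0596 and 0.0736 m and x of deep_infuser in the frame of hook_full above -0.155 m and z of deep_infuser in the frame of hook_full above 0.02 m), for 0.2 s.
2. the deep infuser stands in the mug (horizontal distance between deep_infuser and mug_in below 0.028 m and z of deep_infuser in the frame of mug_in between -0.006 and 0.008 m and angle between deep_infuser's own z axis and vertical below 0.2 rad and angle between mug's own z axis and vertical below 0.1 rad), for 0.2 s.
At the end, for the whole second after the job is handed in: Shallow infusers hang on the spare bar (12-145 mm out from the rod, within 18 mm sideways, 7 mm of free hanging height). The deep one stands on the mug floor (-6 to +8 mm), within 28 mm of its centre and 0.2 rad of upright; mug within 0.1 rad of upright. All under 30 mm/s (all of step 2 and x of flat_infuser in the frame of hook_spare between -0.145 and -0.012 m and y of flat_infuser in the frame of hook_spare between -0.018 and 0.018 m and z of flat_infuser in the frame of hook_spare between 0.0596 and 0.0736 m and x of bowl_infuser in the frame of hook_spare between -0.145 and -0.012 m and y of bowl_infuser in the frame of hook_spare between -0.018 and 0.018 m and z of bowl_infuser in the frame of hook_spare between 0.0596 and 0.0736 m and linear speed of each of deep_infuser, flat_infuser, bowl_infuser, mug below 0.03 m/s); the robot touches nothing.
It fails at once if the mug is moved by more than 50 mm or tipped by more than 0.5 rad (distance of mug from where it was at the start of the episode above 0.05 m or angle between mug's own z axis and vertical above 0.5 rad).
It fails at once if an infuser is dropped or tipped over (more than 1.2 rad from upright) (angle between any of deep_infuser, flat_infuser, bowl_infuser's own z axis and vertical above 1.2 rad).
It fails at once if the deep infuser hits or presses the mug with more than 45 N (contact force between deep_infuser and mug above 45 N).
It fails at once if the tin, the timer or the teaspoon is moved by more than 30 mm (distance of any of sugar_tin, kitchen_timer, teaspoon from where it was at the start of the episode above 0.03 m).
It also fails if it takes over 70 s, if anything falls off the work surface, if the arm or the gripper's body presses on something with over 40 N, if the wrist force passes 120 N, or if a joint passes its speed limit or range.

ROBOT

A 6-joint arm with a two-finger parallel gripper is mounted at the origin on a cart in front of the work surface, level with it; the furniture and walls round the work are solid. World frame = base frame: x ahead of the robot, y to its left, z up, the work surface at z = 0. Lengths are in m, angles in rad, forces in N, time in s.
With the tool pointing down it reaches from about 0.35 to 0.725 m from the base axis. Payload 4.3 kg.
Tool frame: the origin (TCP) lies at the very end of the fingers, on their centre line; the grasp point (between the pads) lies 19 mm behind it; z points along the fingers, y is the line along which they close (so a half turn about z gives the same grasp; the last joint's range is limited). The gripper opens to 85 mm and grips with 20 to 120 N. Pads are 22 mm wide; open, the fingers measure 114 mm over their backs; the gripper's body (76 mm by 85 mm) begins 54 mm behind the grasp point. The pads swing forward as they close: fully open they stand 13 mm farther back than shut.
Start: joints at [1.004, 0.377, 0.081, 1.274, 0, 1.46], TCP at [0.254, 0.516, 0.231] pointing down, gripper open.
Joint ranges: [-2.72, 2.72], [-0.84, 1.66], [-1.02, 1.22], [-1.77, 2.12], [-1.37, 1.28], [-3.14, 3.14]. Speed limits (rad/s): [2.57, 2.57, 3.14, 3.14, 3.14, 3.14].

INTERFACE

Orientations are given as a rotation vector (axis times angle).
In Python, from bench import manip gives the robot as it stands.
- The arm moves only by the tool send_rows, never from a script. Its argument "increments" is a list that holds one entry, the list of rows, each a list of 7 numbers: the turn, a rotation vector about the tool's x, y, z in degrees, then the shift along the tool's x, y, z in m, then the finger opening in m, from 0 to 0.0854. A call has exactly 10 rows; each row is the pose to reach, as a shift and turn from the pose commanded when the call began, along the tool's axes at that moment; what a row does not reach only later rows make up. A row lasts 1/12 s, in which the tool goes at most 41.7 mm and 7.16 degrees, less where a joint would pass 70% of its speed; a pose out of reach is approached as far as the arm can. A call with a gripper value outside its range is refused whole. The fingers move at their own pace and stop on an object; "newtons" is the grip in N (left out, the last holds). Time passes only in rows, so rows that repeat a pose let the fingers close, or fill a call up. It gives the time, the measured TCP pose, the force, the opening and the grip force at its end, in the units of the state.
- manip.get_obs(): the state, without advancing time (a new reading comes with each control period).
- manip.get_image(name): name is "scene" or "top" or "wrist"; returns (picture, depth): 384x512x3 uint8, red, green, blue; 384x512 float32, m along the optical axis (not along the pixel's ray), 0 where there is no reading.
- manip.get_calibration(name): a dict with "vfov" (degrees; the focal length in pixels is half the picture's height over the tangent of half this angle, whatever the lens; pixels are square), "cx", "cy" (the principal point, pixels), "R" (3x3) and "t" (3): a world point X has camera coordinates R X + t. Camera axes: x right, y down, z forward; pixel columns grow to the right and rows downward; lengths in m; the calibration is good to about 2 mm. The wrist camera is an equidistant fisheye: a pixel r from the principal point sees the ray r / f radians off the axis. A picture is of the moment at which its call begins: read the wrist's pose just before it. get_calibration takes no time and is no camera call; for the wrist camera it gives the pose at the moment of the call.
- manip.hand_in(): hands the job in; it is judged then, once.
The state is a dict: "clock": time; "qpos": joint angles; "qd": joint speeds; "effort": joint torques, N m; "tcp_pos": TCP position; "ee_rot": TCP orientation; "contact_force": force on the tool from outside, world axes, zero at the start; "moment": the same for the moment, N m; "gripper_width": opening from 0.0 (shut) to 1.0 (fully open); "gripper_force": force on a finger pad.
Only numpy, scipy, OpenCV 4.12 (cv2) and the standard library are available. Lean on these libraries where they do the work, as an engineer would, in place of code of your own. Each camera call takes 0.05 s, during which the arm holds its last target. There are 200 camera calls.

## Working session

There is one attempt and no reset: what is moved stays moved. The work goes in short steps, Python scripts to look and compute and a tool call to move; the robot and the scene stay as the last step left them, time stands still between calls to the robot, and variables do not carry over. Pictures are saved under pics/ and viewed, at most 10 in all, crops included, and the job is handed in when it is done.

Besides the shell and the picture viewer there is one more tool, called after "Request:" in YAML: its name, and indented under it one key for each argument. send_rows: Moves the arm, as the interface text tells. Its arguments: {"type":"object","properties":{"increments":{"type":"array","items":{"type":"array","items":{"type":"array","items":{"type":"number"}}}},"newtons":{"type":"number"}},"required":["increments"]}

```bash
mkdir -p pics
cat > h.py <<'E'
import numpy as np, cv2
from bench import manip
from scipy.spatial.transform import Rotation as R
def cam(n):
    c=manip.get_calibration(n); im,d=manip.get_image(n)
    f=192/np.tan(np.radians(c['vfov'])/2)
    return im,d,c,f
def cloud(d,c,f):
    v,u=np.mgrid[0:384,0:512]
    P=np.stack([(u-c['cx'])/f*d,(v-c['cy'])/f*d,d],-1)
    return (P-np.array(c['t']))@np.array(c['R'])
E
python3 - <<'E'
from h import *
for n in ("scene","top"):
    im,d,c,f=cam(n); cv2.imwrite(f'pics/{n}0.png',im[:,:,::-1]); np.savez(f'{n}0.npz',im=im,d=d,P=cloud(d,c,f))
    print(n,f,-np.array(c['R']).T@c['t'],np.array(c['R']).round(2).tolist(),c['cx'],c['cy'])
o=manip.get_obs();print(o)
E
```

```text
scene 444.3314200411249 [-0.18655655 -0.72657899  0.86370659] [[0.71, -0.7, 0.02], [-0.4, -0.44, -0.8], [0.57, 0.56, -0.6]] 253.8413324630086 196.41084484875088
top 346.9659773708036 [ 0.38719603 -0.04923454  0.96242271] [[-0.01, -1.0, -0.02], [-0.98, 0.01, -0.18], [0.18, 0.02, -0.98]] 256.9162022238147 192.9702751851373
{'clock': 0.1, 'qpos': array([1.00371819e+00, 3.77964480e-01, 7.97506165e-02, 1.27441262e+00,
       6.46496894e-06, 1.46051337e+00]), 'qd': array([-0.0010903 , -0.00069817,  0.00377529,  0.00079951,  0.00021923,
        0.00061528]), 'effort': array([ 1.36793467e-03, -4.64693034e+01,  2.70583069e+01,  1.20253436e-02,
       -7.73146189e-05, -5.40866125e-06]), 'tcp_pos': array([0.25327828, 0.51554586, 0.23046545]), 'ee_rot': array([-7.11170735e-01, -3.05940759e+00,  2.70758801e-03]), 'contact_force': array([-0.25686828,  0.65694892, -0.32309256]), 'moment': array([-0.00156176, -0.01690005, -0.01294581]), 'gripper_force': 0.0, 'gripper_width': 0.9984994775615228}
```

View pics/scene0.png

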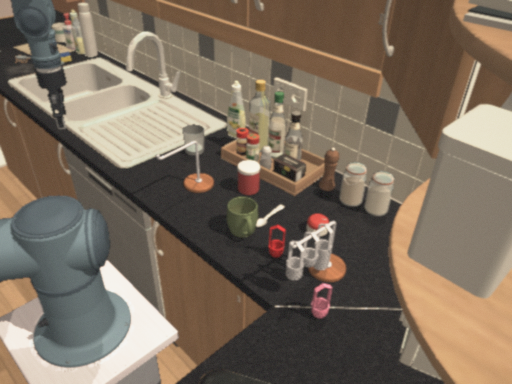

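View pics/top0.png

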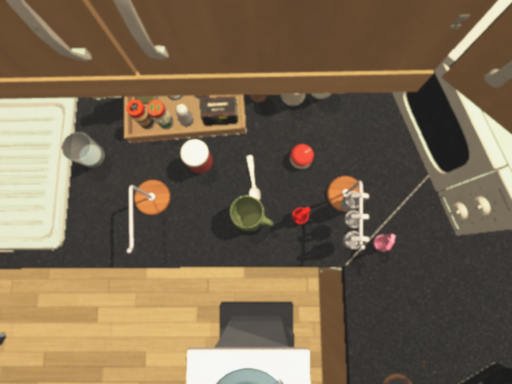

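The scene view shows the crowded stand at about (315,255) px and the spare at (195,165). The mug is at (242,215), the red look-alike at (277,242) and the pink one at (321,300). In the top view the feet are at (345,193) and (151,197), and the mug is at (248,213).

```bash
python3 - <<'E'
from h import *
t=np.load('top0.npz');s=np.load('scene0.npz')
c=manip.get_calibration('top');f=346.966
Rm=np.array(c['R']);C=-Rm.T@c['t']
def ray(u,v,z):
    r=Rm.T@[(u-c['cx'])/f,(v-c['cy'])/f,1]; return C+r*(z-C[2])/r[2]
hsv=cv2.cvtColor(t['im'],cv2.COLOR_RGB2HSV)
P=t['P'];
for n,(u0,u1,v0,v1) in dict(full=(322,375,172,215),spare=(130,175,175,220)).items():
    m=np.zeros((384,512),bool);h=hsv[v0:v1,u0:u1]
    m[v0:v1,u0:u1]=(h[...,0]<18)&(h[...,1]>90)&(h[...,2]>60)
    pts=np.argwhere(m)[:,::-1]; hull=cv2.convexHull(pts.astype(np.float32))
    e=cv2.minEnclosingCircle(hull); W=ray(*e[0],0.014); print(n,m.sum(),e,W.round(4),'r',e[1]/f*.95, 'zmed',np.median(P[m][:,2]))
for nm,D in (('top',P),('scene',s['P'])):
  for n,(x0,x1,y0,y1) in dict(full=(.2,.5,-.5,-.15),spare=(.2,.55,.15,.5)).items():
    Q=D.reshape(-1,3);k=(Q[:,2]>.158)&(Q[:,2]<.176)&(Q[:,0]>x0)&(Q[:,0]<x1)&(Q[:,1]>y0)&(Q[:,1]<y1);Q=Q[k]
    if len(Q)<5: print(nm,n,len(Q));continue
    vx,vy,a,b=cv2.fitLine(Q[:,:2].astype(np.float32),cv2.DIST_HUBER,0,.001,.001).ravel()
    res=(Q[:,:2]-[a,b])@[-vy,vx]
    print(nm,n,len(Q),'pt',a,b,'ang',np.arctan2(vy,vx),'std',res.std(),Q.min(0).round(3),Q.max(0).round(3),np.median(Q[:,2]))
# coloured things
for n,lo,hi,z in (('mug',(30,60,30),(60,255,255),None),):
  m=cv2.inRange(hsv,lo,hi)>0;m[:, :210]=0;m[:,290:]=0;m[:185]=0;m[245:]=0
  Q=P[m];print(n,m.sum(),Q.min(0),Q.max(0))
  Q=Q[Q[:,2]>.085]; print('rim',cv2.minEnclosingCircle(Q[:,:2].astype(np.float32)),len(Q),np.median(Q,0))
for n,(u0,u1,v0,v1) in dict(redl=(290,313,205,226),pink=(372,398,232,252),timer=(288,316,142,168),tin=(178,214,138,175),box=(124,246,90,140)).items():
  Q=P[v0:v1,u0:u1].reshape(-1,3);Q=Q[Q[:,2]>.02];print(n,Q.min(0).round(3),Q.max(0).round(3))
E
cat > /dev/null
python3 - <<'E'
import cv2
a=cv2.imread('pics/scene0.png')[210:325,240:365];b=cv2.imread('pics/top0.png')[170:260,290:400]
a=cv2.resize(a,None,fx=3.2,fy=3.2,interpolation=2);b=cv2.resize(b,(400,a.shape[0]),interpolation=2)
cv2.imwrite('pics/crop1.png',cv2.hconcat([a,b]))
E
```

```text
full 654 ((345.0163879394531, 192.70748901367188), 19.060361862182617) [ 0.5584 -0.2705  0.014 ] r 0.05218766037327428 zmed 0.013749730586573389
spare 1016 ((151.82423400878906, 197.06314086914062), 19.050617218017578) [0.5531 0.2669 0.014 ] r 0.05216097933836946 zmed 0.013538241928522893
top full 274 pt 0.4543067 -0.26276258 ang -0.038857866 std 0.008677712367483994 [ 0.41  -0.283  0.158] [ 0.5   -0.242  0.176] 0.16833805671069058
top spare 217 pt 0.47430882 0.26292765 ang 0.080448434 std 0.0020997720719711766 [0.406 0.256 0.162] [0.549 0.271 0.176] 0.16829635865649395
scene full 193 pt 0.44318134 -0.2689172 ang -0.069889024 std 0.008193104678653425 [ 0.403 -0.289  0.158] [ 0.5   -0.247  0.175] 0.1673270486713785
scene spare 110 pt 0.4469364 0.2567743 ang 0.07560244 std 0.0022368165089242395 [0.401 0.252 0.16 ] [0.549 0.268 0.175] 0.16674605927537037
mug 879 [ 0.38719603 -0.07065211 -0.00328727] [0.56143925 0.05206777 0.96242271]
rim ((0.462586909532547, -0.015781274065375328), 0.08257972449064255) 176 [ 0.48163906 -0.01071586  0.09126417]
redl [ 0.387 -0.161  0.021] [ 0.515 -0.049  0.962]
pink [ 0.387 -0.373  0.02 ] [ 0.442 -0.049  0.962]
timer [ 0.387 -0.181  0.02 ] [ 0.694 -0.049  0.962]
tin [ 0.387 -0.049  0.02 ] [0.695 0.173 0.962]
box [ 0.387 -0.049  0.02 ] [0.853 0.35  0.962]
```

View pics/crop1.png

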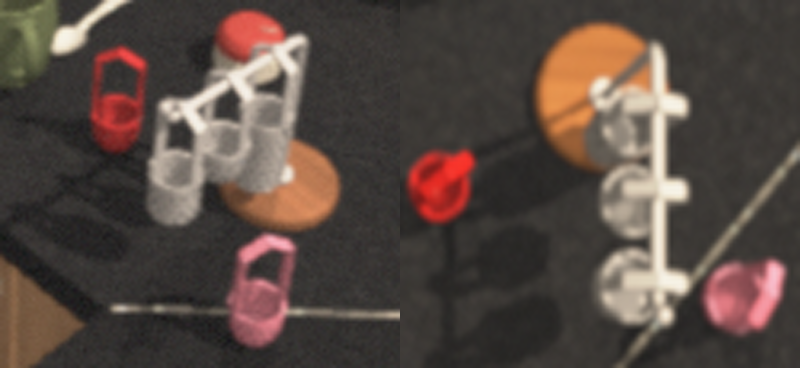

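The crop shows the shallow infusers in the two front places and the deep one at the back. The bar runs almost straight up and down the picture in the top view, with the tip at about (361,251) px. Next I'll refit with the invalid depths removed.

Run:
```python
from h import *
feet=dict(full=(.5584,-.2705),spare=(.5531,.2669))
for nm in ('top','scene'):
  z=np.load(nm+'0.npz');Q0=z['P'][z['d']>0].reshape(-1,3)
  for n,(fx,fy) in feet.items():
    Q=Q0[(Q0[:,2]>.160)&(Q0[:,2]<.172)&(Q0[:,0]>fx-.16)&(Q0[:,0]<fx+.01)&(abs(Q0[:,1]-fy)<.045)]
    # RANSAC-like: robust line, shrinking band
    best=max(((a,b) for a in np.arange(-.25,.251,.005) for b in np.arange(-.008,.0081,.001)),key=lambda p:(abs(Q[:,1]-fy-p[1]-np.tan(p[0])*(Q[:,0]-fx))<.004).sum())
    k=abs(Q[:,1]-fy-best[1]-np.tan(best[0])*(Q[:,0]-fx))<.006
    s,i=np.polyfit(Q[k,0]-fx,Q[k,1]-fy,1)
    print(nm,n,k.sum(),'slope',s.round(4),'y off at foot',i.round(4),'x range',Q[k,0].min().round(4),Q[k,0].max().round(4),np.median(Q[k,2]))
    T=Q0[(Q0[:,2]>.176)&(Q0[:,2]<.2)&(abs(Q0[:,0]-fx+.15)<.03)&(abs(Q0[:,1]-fy)<.045)]
    if len(T):print('  tip',T.mean(0).round(4),len(T))
    if n=='full':
      for x in np.arange(.40,.56,.006):
        k=(Q0[:,2]>.15)&(Q0[:,2]<.185)&(abs(Q0[:,0]-x)<.003)&(abs(Q0[:,1]-fy)<.05);print(x.round(3),k.sum(),(Q0[k,1].max()-Q0[k,1].min()).round(3) if k.any() else 0,end=' | ')
      print()
  Q=Q0[(Q0[:,2]>.080)&(Q0[:,2]<.1)&(Q0[:,0]>.40)&(Q0[:,0]<.58)&(Q0[:,1]>-.09)&(Q0[:,1]<.05)]
  A=np.c_[2*Q[:,:2],np.ones(len(Q))];w=np.ones(len(Q),bool)
  for _ in range(6):
    p=np.linalg.lstsq(A[w],(Q[w,:2]**2).sum(1),rcond=None)[0];r=np.sqrt(p[2]+p[0]**2+p[1]**2);w=abs(np.hypot(*(Q[:,:2]-p[:2]).T)-r)<.008
  print(nm,'mug rim',p[:2].round(4),r.round(4),w.sum(),len(Q),Q.min(0).round(3),Q.max(0).round(3))
  for n,(x0,x1,y0,y1) in dict(redl=(.44,.53,-.17,-.09),pink=(.38,.48,-.38,-.30),).items():
    q=Q0[(Q0[:,2]>.01)&(Q0[:,0]>x0)&(Q0[:,0]<x1)&(Q0[:,1]>y0)&(Q0[:,1]<y1)];print(n,q.mean(0).round(3),q.min(0).round(3),q.max(0).round(3))
```

```text
top full 241 slope -0.0641 y off at foot 0.0011 x range 0.4128 0.5589 0.16880144619685156
  tip [ 0.4075 -0.2607  0.1829] 18
0.4 0 0 | 0.406 8 0.006 | 0.412 10 0.007 | 0.418 8 0.006 | 0.424 48 0.04 | 0.43 38 0.039 | 0.436 10 0.006 | 0.442 12 0.006 | 0.448 11 0.006 | 0.454 9 0.006 | 0.46 12 0.006 | 0.466 8 0.006 | 0.472 27 0.036 | 0.478 49 0.037 | 0.484 20 0.036 | 0.49 12 0.007 | 0.496 11 0.006 | 0.502 9 0.007 | 0.508 11 0.007 | 0.514 9 0.006 | 0.52 26 0.037 | 0.526 42 0.037 | 0.532 21 0.035 | 0.538 10 0.006 | 0.544 11 0.007 | 0.55 9 0.007 | 0.556 12 0.007 | 
top spare 222 slope 0.071 y off at foot 0.0019 x range 0.411 0.5571 0.16813358960805252
  tip [0.404  0.2582 0.1824] 17
top mug rim [ 0.5004 -0.0021] 0.0409 201 235 [ 0.458 -0.061  0.08 ] [0.542 0.04  0.096]
redl [ 0.496 -0.141  0.059] [ 0.476 -0.161  0.01 ] [ 0.515 -0.122  0.108]
pink [ 0.423 -0.353  0.059] [ 0.401 -0.373  0.01 ] [ 0.442 -0.333  0.109]
scene full 170 slope -0.0552 y off at foot -0.0047 x range 0.4056 0.5554 0.16777464262983707
  tip [ 0.4046 -0.2662  0.1812] 15
0.4 5 0.006 | 0.406 15 0.008 | 0.412 6 0.006 | 0.418 14 0.022 | 0.424 37 0.04 | 0.43 24 0.039 | 0.436 8 0.006 | 0.442 6 0.004 | 0.448 6 0.007 | 0.454 8 0.008 | 0.46 8 0.008 | 0.466 5 0.004 | 0.472 36 0.04 | 0.478 37 0.041 | 0.484 5 0.01 | 0.49 7 0.005 | 0.496 5 0.005 | 0.502 8 0.006 | 0.508 8 0.008 | 0.514 7 0.005 | 0.52 33 0.037 | 0.526 31 0.039 | 0.532 7 0.033 | 0.538 7 0.005 | 0.544 6 0.006 | 0.55 7 0.005 | 0.556 7 0.004 | 
scene spare 110 slope 0.0732 y off at foot -0.0016 x range 0.4011 0.5535 0.1666191128509099
  tip [0.4004 0.2542 0.1804] 12
scene mug rim [ 0.4986 -0.0052] 0.041 249 271 [ 0.455 -0.065  0.08 ] [0.542 0.038 0.095]
redl [ 0.494 -0.145  0.044] [ 0.472 -0.166  0.01 ] [ 0.516 -0.123  0.107]
pink [ 0.421 -0.358  0.048] [ 0.399 -0.377  0.01 ] [ 0.442 -0.338  0.107]
```

```bash
cat >> h.py <<'E'
def plan(targets):
    """targets: (x,y,z,tool-x angle deg), each from the previous one; prints turn (deg) and shift in tool axes"""
    o=manip.get_obs(); p=o['tcp_pos']; r=R.from_rotvec(o['ee_rot'])
    print('t',round(o['clock'],2),'tcp',p.round(4),'xang',np.degrees(np.arctan2(*r.as_matrix()[[1,0],0])).round(2),'F',o['contact_force'].round(1),'w',round(o['gripper_width']*.0854,4),'gf',round(o['gripper_force'],1))
    for x,y,z,a in targets:
        a=np.radians(a);X=np.array([np.cos(a),np.sin(a),0]);Z=np.array([0,0,-1.])
        r2=R.from_matrix(np.c_[X,np.cross(Z,X),Z]); q=np.array([x,y,z])
        print((r.inv()*r2).as_rotvec(degrees=True).round(2),r.inv().apply(q-p).round(4)); p,r=q,r2
E
python3 - <<'E'
from h import *
plan([(.40,.25,.24,176.6),(.4277,-.2645,.235,176.6),(.4277,-.2645,.123,176.6)])
E
```

```text
t 0.1 tcp [0.2533 0.5155 0.2305] xang 153.83 F [-0.3  0.7 -0.3] w 0.0853 gf 0.0
[ -0.1   -0.03 -22.77] [-0.2488 -0.1736 -0.0093]
[0. 0. 0.] [-0.0582 -0.512   0.005 ]
[0. 0. 0.] [0.    0.    0.112]
```

Request:
send_rows:
  increments:
    - [[0,0,-7,-0.03,-0.02,-0.002,0.0854],[0,0,-14,-0.06,-0.04,-0.004,0.0854],[0,0,-20,-0.09,-0.065,-0.006,0.08],[-0.1,0,-22.8,-0.12,-0.085,-0.008,0.075],[-0.1,0,-22.8,-0.155,-0.108,-0.009,0.07],[-0.1,0,-22.8,-0.19,-0.132,-0.009,0.065],[-0.1,0,-22.8,-0.22,-0.154,-0.009,0.06],[-0.1,0,-22.8,-0.24,-0.168,-0.009,0.06],[-0.1,0,-22.8,-0.249,-0.174,-0.009,0.06],[-0.1,0,-22.8,-0.249,-0.174,-0.009,0.06]]

```text
clock: 0.93
tcp_pos: [0.4011, 0.2484, 0.24]
ee_rot: [0.098, 3.14, 0.002]
contact_force: [0.0, -0.1, 0.7]
gripper_width: 0.707
gripper_force: 0.0
```

Request:
send_rows:
  increments:
    - [[0,0,0,-0.005,-0.04,0,0.06],[0,0,0,-0.01,-0.08,0,0.06],[0,0,0,-0.015,-0.12,0,0.06],[0,0,0,-0.02,-0.16,0,0.06],[0,0,0,-0.025,-0.2,0,0.06],[0,0,0,-0.03,-0.24,0,0.06],[0,0,0,-0.035,-0.28,0,0.06],[0,0,0,-0.04,-0.32,0,0.06],[0,0,0,-0.045,-0.36,0,0.06],[0,0,0,-0.05,-0.4,0,0.06]]

```text
clock: 1.77
tcp_pos: [0.427, -0.1526, 0.2396]
ee_rot: [0.089, 3.139, 0.004]
contact_force: [2.0, 1.1, -0.1]
gripper_width: 0.703
gripper_force: 0.0
```

Request:
send_rows:
  increments:
    - [[0,0,0,-0.003,-0.035,0.002,0.06],[0,0,0,-0.005,-0.07,0.004,0.06],[0,0,0,-0.007,-0.095,0.005,0.06],[0,0,0,-0.008,-0.108,0.005,0.06],[0,0,0,-0.008,-0.112,0.005,0.06],[0,0,0,-0.008,-0.112,0.005,0.06],[0,0,0,-0.008,-0.112,0.005,0.06],[0,0,0,-0.008,-0.112,0.005,0.06],[0,0,0,-0.008,-0.112,0.005,0.06],[0,0,0,-0.008,-0.112,0.005,0.06]]

```text
clock: 2.6
tcp_pos: [0.4283, -0.2633, 0.2347]
ee_rot: [0.09, 3.14, 0.003]
contact_force: [-0.6, -0.8, -0.2]
gripper_width: 0.699
gripper_force: 0.0
```

Run:
```python
from h import *
plan([(.4277,-.2645,.123,176.6)])
im,d,c,f=cam('wrist'); cv2.imwrite('pics/w1.png',im[:,:,::-1]); print(c,f)
```

```text
t 2.6 tcp [ 0.4283 -0.2633  0.2347] xang 176.72 F [-0.6 -0.8 -0.2] w 0.0597 gf 0.0
[0.1  0.04 0.12] [ 0.0006 -0.0014  0.1117]
{'vfov': 65.70646984690485, 'cx': 256.38615625367584, 'cy': 192.54138674164855, 'R': array([[ 0.05736567,  0.99835249,  0.00122255],
       [ 0.95168072, -0.05505385,  0.302114  ],
       [ 0.30168357, -0.0161675 , -0.95327102]]), 't': array([ 0.23773902, -0.46312063,  0.24901177])} 297.3186396354542
```

View pics/w1.png

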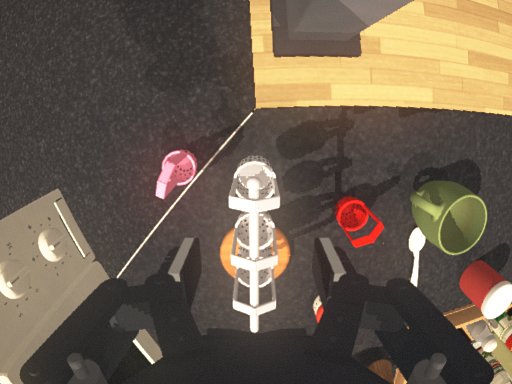

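The wrist view shows the bar running from (253,188) to (254,325), centred between the fingers and parallel to them. I'll descend and grip the front infuser.

Request:
send_rows:
  increments:
    - [[0,0,0,0,-0.001,0.02,0.06],[0,0,0,0,-0.001,0.045,0.06],[0,0,0,0,-0.001,0.07,0.06],[0,0,0,0,-0.001,0.09,0.06],[0,0,0,0,-0.001,0.105,0.06],[0,0,0,0,-0.001,0.112,0.06],[0,0,0,0,-0.001,0.112,0.055],[0,0,0,0,-0.001,0.112,0.05],[0,0,0,0,-0.001,0.112,0.044],[0,0,0,0,-0.001,0.112,0.038]]
  newtons: 25

```text
clock: 3.48
tcp_pos: [0.4292, -0.2656, 0.1239]
ee_rot: [0.092, 3.137, 0.001]
contact_force: [0.2, 0.9, 1.8]
gripper_width: 0.464
gripper_force: 26.1
```

Request:
send_rows:
  increments:
    - [[0,0,0,0,0,0,0.034],[0,0,0,0,0,0,0.03],[0,0,0,0,0,0,0.03],[0,0,0,0,0,0,0.03],[0,0,0,0,0,-0.003,0.03],[0,0,0,0,0,-0.009,0.03],[0,0,0,0,0,-0.018,0.03],[0,0,0,0,0,-0.027,0.03],[0,0,0,0,0,-0.033,0.03],[0,0,0,0,0,-0.035,0.03]]

```text
clock: 4.32
tcp_pos: [0.4289, -0.266, 0.1591]
ee_rot: [0.092, 3.138, 0.0]
contact_force: [0.9, 0.4, -0.2]
gripper_width: 0.466
gripper_force: 25.9
```

Run:
```python
from h import *
plan([(.37,-.2610,.158,176.6)])
im,d,c,f=cam('wrist'); cv2.imwrite('pics/w2.png',im[:,:,::-1])
```

```text
t 4.32 tcp [ 0.4289 -0.266   0.1591] xang 176.62 F [ 0.9  0.4 -0.2] w 0.0398 gf 25.9
[0.01 0.14 0.02] [0.0591 0.0015 0.001 ]
```

View pics/w2.png

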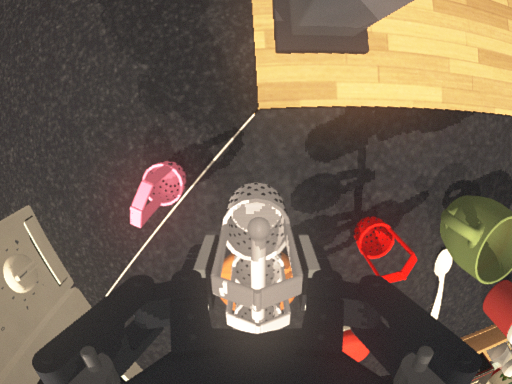

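The infuser is held at 39.8 mm width, and the bar passes through the middle of its handle at about (258,270) px. I'll draw it out and carry it across.

Request:
send_rows:
  increments:
    - [[0,0,0,0.004,0,0,0.03],[0,0,0,0.01,0,0,0.03],[0,0,0,0.018,0.0005,0,0.03],[0,0,0,0.026,0.0005,0,0.03],[0,0,0,0.034,0.0005,0,0.03],[0,0,0,0.042,0.001,0,0.03],[0,0,0,0.05,0.001,0,0.03],[0,0,0,0.056,0.001,0,0.03],[0,0,0,0.06,0.001,0,0.03],[0,0,0,0.06,0.001,0,0.03]]

```text
clock: 5.2
tcp_pos: [0.3674, -0.2606, 0.1574]
ee_rot: [0.094, 3.14, 0.003]
contact_force: [-0.2, -1.2, -0.5]
gripper_width: 0.462
gripper_force: 25.9
```

Run:
```python
from h import *
plan([(.372,0,.16,180.4),(.362,.2533,.16,184.1),(.4450,.2593,.16,184.1),(.503,.2635,.16,184.1)])
```

```text
t 5.2 tcp [ 0.3674 -0.2606  0.1574] xang 176.58 F [-0.2 -1.2 -0.5] w 0.0395 gf 25.9
[ 0.11  0.01 -3.82] [ 0.0109  0.2604 -0.0021]
[ 0.   0.  -3.7] [0.0082 0.2534 0.    ]
[0. 0. 0.] [-0.0832  0.0001  0.    ]
[0. 0. 0.] [-0.0582  0.      0.    ]
```

Request:
send_rows:
  increments:
    - [[0,0,0,0,0.008,0,0.03],[0,0,-0.5,0.001,0.026,0,0.03],[0,0,-1,0.002,0.052,-0.001,0.03],[0,0,-1.5,0.003,0.08,-0.002,0.03],[0,0,-2,0.004,0.11,-0.002,0.03],[0.1,0,-2.4,0.006,0.14,-0.002,0.03],[0.1,0,-2.8,0.007,0.17,-0.002,0.03],[0.1,0,-3.2,0.008,0.2,-0.002,0.03],[0.1,0,-3.5,0.01,0.23,-0.002,0.03],[0.1,0,-3.8,0.011,0.26,-0.002,0.03]]

```text
clock: 6.03
tcp_pos: [0.3724, 0.0014, 0.16]
ee_rot: [-0.013, 3.14, 0.0]
contact_force: [-0.3, -0.5, -1.6]
gripper_width: 0.464
gripper_force: 25.9
```

Request:
send_rows:
  increments:
    - [[0,0,-0.5,0.001,0.03,0,0.03],[0,0,-1,0.002,0.06,0,0.03],[0,0,-1.5,0.003,0.09,0,0.03],[0,0,-2,0.004,0.12,0,0.03],[0,0,-2.5,0.005,0.15,0,0.03],[0,0,-3,0.006,0.18,0,0.03],[0,0,-3.4,0.007,0.21,0,0.03],[0,0,-3.7,0.008,0.235,0,0.03],[0,0,-3.7,0.008,0.25,0,0.03],[0,0,-3.7,0.008,0.253,0,0.03]]

```text
clock: 6.87
tcp_pos: [0.3625, 0.2553, 0.1599]
ee_rot: [-0.12, 3.138, 0.002]
contact_force: [-0.0, -1.2, -0.1]
gripper_width: 0.465
gripper_force: 25.9
```

Run:
```python
from h import *
plan([(.362,.2533,.16,184.1),(.4450,.2593,.16,184.1),(.503,.2635,.16,184.1)])
im,d,c,f=cam('wrist'); im2=cam('top')[0]
cv2.imwrite('pics/w3.png',cv2.hconcat([im[100:384,100:420,::-1],cv2.resize(im2[150:292,80:240,::-1],(320,284))]))
```

```text
t 6.87 tcp [0.3625 0.2553 0.1599] xang -175.63 F [-0.  -1.2 -0.1] w 0.0397 gf 25.9
[0.08 0.06 0.27] [ 0.0007 -0.002  -0.0001]
[0. 0. 0.] [-0.0832  0.0001  0.    ]
[0. 0. 0.] [-0.0582  0.      0.    ]
```

View pics/w3.png

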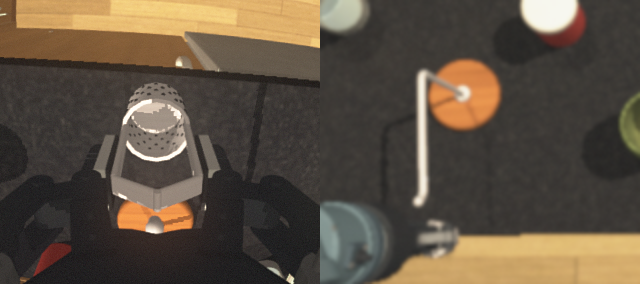

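The held handle's peak at (156,200) and the bar tip at (154,225) line up in the wrist crop. I'll move it in along the bar and lower it.

Request:
send_rows:
  increments:
    - [[0,0,0.2,-0.003,-0.001,0,0.03],[0,0,0.2,-0.01,-0.001,0,0.03],[0,0,0.2,-0.02,-0.001,0,0.03],[0,0,0.2,-0.032,-0.001,0,0.03],[0,0,0.2,-0.044,-0.001,0,0.03],[0,0,0.2,-0.056,-0.001,0,0.03],[0,0,0.2,-0.068,-0.001,0,0.03],[0,0,0.2,-0.08,-0.001,0,0.03],[0,0,0.2,-0.092,-0.001,0,0.03],[0,0,0.2,-0.104,-0.001,0,0.03]]

```text
clock: 7.8
tcp_pos: [0.4684, 0.2579, 0.1599]
ee_rot: [-0.104, 3.139, -0.0]
contact_force: [0.5, -0.4, -0.6]
gripper_width: 0.465
gripper_force: 25.9
```

Request:
send_rows:
  increments:
    - [[0,0,0,-0.01,0,0,0.03],[0,0,0,-0.02,0,0,0.03],[0,0,0,-0.03,0,0,0.03],[0,0,0,-0.036,0,0,0.03],[0,0,0,-0.038,0,0.003,0.03],[0,0,0,-0.038,0,0.01,0.03],[0,0,0,-0.038,0,0.018,0.03],[0,0,0,-0.038,0,0.026,0.03],[0,0,0,-0.038,0,0.03,0.03],[0,0,0,-0.038,0,0.032,0.03]]

```text
clock: 8.63
tcp_pos: [0.5031, 0.2611, 0.1265]
ee_rot: [0.108, -3.138, 0.001]
contact_force: [-0.5, 0.8, 0.5]
gripper_width: 0.465
gripper_force: 25.9
```

Run:
```python
from h import *
plan([(.503,.2635,.123,184.1)])
```

```text
t 8.63 tcp [0.5031 0.2611 0.1265] xang -176.06 F [-0.5  0.8  0.5] w 0.0397 gf 25.9
[-0.04 -0.12 -0.16] [-0.0001  0.0024  0.0035]
```

Request:
send_rows:
  increments:
    - [[0,0,0,0,0.001,0.001,0.03],[0,0,0,0,0.001,0.002,0.03],[0,0,0,0,0.001,0.0028,0.03],[0,0,0,0,0.001,0.0028,0.038],[0,0,0,0,0.001,0.0028,0.042],[0,0,0,0,0.001,0.0028,0.045],[0,0,0,0,0.001,0.0028,0.05],[0,0,0,0,0.001,0.0028,0.055],[0,0,0,0,0.001,0.0028,0.06],[0,0,0,0,0.001,0.0028,0.06]]

```text
clock: 9.47
tcp_pos: [0.5044, 0.2624, 0.1252]
ee_rot: [-0.108, 3.139, 0.0]
contact_force: [-0.2, 0.3, -0.7]
gripper_width: 0.701
gripper_force: 0.0
```

Request:
send_rows:
  increments:
    - [[0,0,0,0,0,-0.005,0.06],[0,0,0,0,0,-0.015,0.06],[0,0,0,0,0,-0.03,0.06],[0,0,0,0,0,-0.05,0.06],[0,0,0,0,0,-0.07,0.06],[0,0,0,0,0,-0.09,0.06],[0,0,0,0,0,-0.105,0.06],[0,0,0,0,0,-0.112,0.06],[0,0,0,0,0,-0.112,0.06],[0,0,0,0,0,-0.112,0.06]]

```text
clock: 10.3
tcp_pos: [0.5045, 0.2625, 0.2374]
ee_rot: [-0.108, 3.139, 0.0]
contact_force: [0.1, -0.6, 0.1]
gripper_width: 0.7
gripper_force: 0.0
```

Run:
```python
from h import *
plan([(.45,0,.235,180.4),(.4762,-.2675,.235,176.6),(.4762,-.2675,.1235,176.6)])
im2,d,c,f=cam('scene');P=cloud(d,c,f);Q=P[d>0]
for n,(x0,x1,y0,y1) in dict(spare=(.45,.53,.22,.31),full=(.40,.54,-.31,-.22)).items():
    q=Q[(Q[:,0]>x0)&(Q[:,0]<x1)&(Q[:,1]>y0)&(Q[:,1]<y1)&(Q[:,2]>.06)]
    for x in np.arange(x0,x1,.008):
        k=abs(q[:,0]-x)<.004; print(x.round(3),k.sum(),(q[k].min(0).round(3).tolist(),q[k].max(0).round(3).tolist()) if k.any() else '')
```

```text
t 10.3 tcp [0.5045 0.2625 0.2374] xang -176.07 F [ 0.1 -0.6  0.1] w 0.0598 gf 0.0
[0.01 0.07 3.53] [ 0.0724 -0.2582  0.0022]
[0.  0.  3.8] [-0.0243 -0.2677  0.    ]
[0. 0. 0.] [0.     0.     0.1115]
0.45 154 ([0.45, 0.244, 0.163], [0.454, 0.289, 0.592])
0.458 314 ([0.454, 0.223, 0.162], [0.462, 0.286, 0.596])
0.466 463 ([0.462, 0.22, 0.163], [0.47, 0.279, 0.6])
0.474 454 ([0.47, 0.22, 0.164], [0.478, 0.282, 0.601])
0.482 317 ([0.478, 0.22, 0.067], [0.486, 0.296, 0.598])
0.49 449 ([0.486, 0.22, 0.064], [0.494, 0.309, 0.518])
0.498 425 ([0.494, 0.22, 0.069], [0.502, 0.309, 0.596])
0.506 338 ([0.502, 0.22, 0.066], [0.51, 0.299, 0.596])
0.514 233 ([0.51, 0.22, 0.072], [0.518, 0.298, 0.595])
0.522 142 ([0.518, 0.223, 0.081], [0.526, 0.279, 0.591])
0.53 55 ([0.526, 0.228, 0.161], [0.53, 0.267, 0.592])
0.4 9 ([0.401, -0.268, 0.173], [0.404, -0.263, 0.183])
0.408 15 ([0.405, -0.27, 0.168], [0.411, -0.262, 0.185])
0.416 8 ([0.415, -0.269, 0.163], [0.42, -0.264, 0.17])
0.424 10 ([0.421, -0.27, 0.163], [0.428, -0.265, 0.171])
0.432 10 ([0.429, -0.271, 0.164], [0.435, -0.262, 0.171])
0.44 10 ([0.438, -0.271, 0.165], [0.443, -0.266, 0.169])
0.448 9 ([0.446, -0.272, 0.163], [0.451, -0.265, 0.169])
0.456 49 ([0.452, -0.282, 0.08], [0.46, -0.26, 0.171])
0.464 59 ([0.46, -0.286, 0.072], [0.468, -0.251, 0.171])
0.472 117 ([0.468, -0.29, 0.076], [0.476, -0.249, 0.176])
0.48 81 ([0.476, -0.29, 0.077], [0.484, -0.249, 0.174])
0.488 58 ([0.484, -0.287, 0.073], [0.492, -0.251, 0.169])
0.496 52 ([0.492, -0.274, 0.075], [0.499, -0.254, 0.169])
0.504 47 ([0.5, -0.284, 0.061], [0.508, -0.268, 0.172])
0.512 80 ([0.508, -0.292, 0.06], [0.516, -0.255, 0.171])
0.52 109 ([0.516, -0.294, 0.061], [0.524, -0.253, 0.173])
0.528 68 ([0.524, -0.293, 0.065], [0.532, -0.251, 0.174])
0.536 45 ([0.532, -0.29, 0.062], [0.54, -0.252, 0.168])
```

The first one hangs at about x 0.503 with its underside near 66 mm. Now the second.

Request:
send_rows:
  increments:
    - [[0,0,0.5,0.01,-0.036,0,0.06],[0,0,1,0.02,-0.072,0,0.06],[0,0,1.5,0.03,-0.108,0,0.06],[0,0,2,0.04,-0.144,0,0.06],[0,0,2.5,0.05,-0.18,0,0.06],[0,0,3,0.06,-0.216,0,0.06],[0,0,3.5,0.072,-0.252,0.001,0.06],[0,0,4,0.07,-0.288,0.001,0.06],[0,0,4.5,0.065,-0.324,0.001,0.06],[0,0,5,0.06,-0.36,0.001,0.06]]

```text
clock: 11.18
tcp_pos: [0.4678, -0.1022, 0.2349]
ee_rot: [-0.031, -3.14, -0.001]
contact_force: [0.6, 0.6, -0.3]
gripper_width: 0.701
gripper_force: 0.0
```

Request:
send_rows:
  increments:
    - [[0,0,0.5,-0.004,-0.036,0,0.06],[0,0,1,-0.008,-0.072,0,0.06],[0,0,1.5,-0.011,-0.105,0,0.06],[0,0,2,-0.014,-0.135,0,0.06],[0,0,2.3,-0.015,-0.158,0,0.06],[0,0,2.3,-0.015,-0.167,0,0.06],[0,0,2.3,-0.015,-0.17,0,0.06],[0,0,2.3,-0.015,-0.17,0,0.06],[0,0,2.3,-0.015,-0.17,0,0.06],[0,0,2.3,-0.015,-0.17,0,0.06]]

```text
clock: 12.02
tcp_pos: [0.4808, -0.2695, 0.236]
ee_rot: [-0.09, -3.14, -0.001]
contact_force: [-0.2, -0.2, -0.0]
gripper_width: 0.703
gripper_force: 0.0
```

Run:
```python
from h import *
plan([(.4762,-.2672,.1235,176.6)])
```

```text
t 12.02 tcp [ 0.4808 -0.2695  0.236 ] xang 176.72 F [-0.2 -0.2 -0. ] w 0.0601 gf 0.0
[ 0.05 -0.    0.12] [0.0047 0.002  0.1125]
```

Request:
send_rows:
  increments:
    - [[0,0,0,0.004,0.002,0.02,0.06],[0,0,0,0.0045,0.002,0.045,0.06],[0,0,0,0.0045,0.002,0.07,0.06],[0,0,0,0.0045,0.002,0.09,0.06],[0,0,0,0.0045,0.002,0.105,0.06],[0,0,0,0.0045,0.002,0.112,0.06],[0,0,0,0.0045,0.002,0.1125,0.055],[0,0,0,0.0045,0.002,0.1125,0.05],[0,0,0,0.0045,0.002,0.1125,0.044],[0,0,0,0.0045,0.002,0.1125,0.038]]
  newtons: 25

```text
clock: 12.85
tcp_pos: [0.4777, -0.2689, 0.1252]
ee_rot: [0.092, 3.137, -0.001]
contact_force: [0.7, 1.5, 2.5]
gripper_width: 0.464
gripper_force: 26.5
```

Request:
send_rows:
  increments:
    - [[0,0,0,0,0,0,0.034],[0,0,0,0,0,0,0.03],[0,0,0,0,0,0,0.03],[0,0,0,0,0,0,0.03],[0,0,0,0,0,-0.003,0.03],[0,0,0,0,0,-0.009,0.03],[0,0,0,0,0,-0.018,0.03],[0,0,0,0,0,-0.027,0.03],[0,0,0,0,0,-0.033,0.03],[0,0,0,0,0,-0.035,0.03]]

```text
clock: 13.68
tcp_pos: [0.4774, -0.2696, 0.1604]
ee_rot: [0.093, 3.138, -0.003]
contact_force: [0.1, 0.0, -0.4]
gripper_width: 0.465
gripper_force: 26.1
```

Run:
```python
from h import *
plan([(.37,-.261,.158,176.6)])
```

```text
t 13.68 tcp [ 0.4774 -0.2696  0.1604] xang 176.62 F [ 0.1  0.  -0.4] w 0.0397 gf 26.1
[-0.09  0.16  0.02] [0.1077 0.0022 0.0021]
```

Request:
send_rows:
  increments:
    - [[0,0,0,0.004,0,0,0.03],[0,0,0,0.012,0,0,0.03],[0,0,0,0.023,0.0005,0,0.03],[0,0,0,0.035,0.001,0,0.03],[0,0,0,0.048,0.001,0,0.03],[0,0,0,0.062,0.0015,0,0.03],[0,0,0,0.076,0.002,0,0.03],[0,0,0,0.09,0.002,0,0.03],[0,0,0,0.102,0.002,0,0.03],[0,0,0,0.107,0.002,0,0.03]]

```text
clock: 14.52
tcp_pos: [0.3675, -0.2596, 0.158]
ee_rot: [-0.094, -3.139, -0.002]
contact_force: [0.4, 0.5, -1.9]
gripper_width: 0.465
gripper_force: 26.1
```

Request:
send_rows:
  increments:
    - [[0,0,0,0.001,0.008,0,0.03],[0,0,-0.5,0.001,0.026,0,0.03],[0,0,-1,0.002,0.052,-0.001,0.03],[0,0,-1.5,0.003,0.08,-0.001,0.03],[0,0,-2,0.004,0.11,-0.001,0.03],[0,0,-2.4,0.006,0.14,-0.001,0.03],[0,0,-2.8,0.007,0.17,-0.001,0.03],[0,0,-3.2,0.008,0.2,-0.001,0.03],[0,0,-3.5,0.01,0.23,-0.001,0.03],[0,0,-3.8,0.011,0.26,-0.001,0.03]]

```text
clock: 15.35
tcp_pos: [0.3741, 0.0017, 0.1597]
ee_rot: [-0.013, 3.14, 0.001]
contact_force: [1.4, 1.0, -0.1]
gripper_width: 0.462
gripper_force: 26.1
```

Request:
send_rows:
  increments:
    - [[0,0,-0.5,0.001,0.03,0,0.03],[0,0,-1,0.002,0.06,0,0.03],[0,0,-1.5,0.003,0.09,0,0.03],[0,0,-2,0.004,0.12,0,0.03],[0,0,-2.5,0.005,0.15,0,0.03],[0,0,-3,0.006,0.18,0,0.03],[0,0,-3.4,0.007,0.21,0,0.03],[0,0,-3.7,0.008,0.235,0,0.03],[0,0,-3.7,0.008,0.25,0,0.03],[0,0,-3.7,0.008,0.253,0,0.03]]

```text
clock: 16.18
tcp_pos: [0.3642, 0.2557, 0.1596]
ee_rot: [-0.12, 3.138, 0.003]
contact_force: [0.6, -0.7, 0.0]
gripper_width: 0.467
gripper_force: 26.0
```

Run:
```python
from h import *
plan([(.362,.2533,.16,184.1),(.4450,.2593,.16,184.1),(.4450,.2593,.1245,184.1)])
im,d,c,f=cam('wrist');cv2.imwrite('pics/w4.png',im[100:384,100:420,::-1])
```

```text
t 16.18 tcp [0.3642 0.2557 0.1596] xang -175.64 F [ 0.6 -0.7  0. ] w 0.0399 gf 26.0
[0.09 0.07 0.26] [ 0.0024 -0.0022 -0.0004]
[0. 0. 0.] [-0.0832  0.0001  0.    ]
[0. 0. 0.] [0.     0.     0.0355]
```

View pics/w4.png

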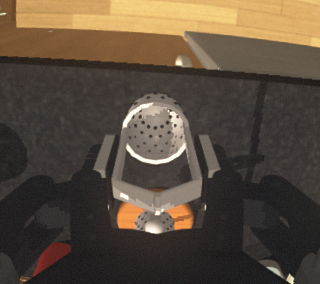

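The alignment is the same: peak at (155,203), bar tip at (154,228). I'll move it in to 108 mm out, lower it and release.

Request:
send_rows:
  increments:
    - [[0,0,0.2,-0.003,-0.001,0,0.03],[0,0,0.2,-0.01,-0.001,0,0.03],[0,0,0.2,-0.02,-0.001,0,0.03],[0,0,0.2,-0.031,-0.001,0,0.03],[0,0,0.2,-0.042,-0.001,0,0.03],[0,0,0.2,-0.053,-0.001,0,0.03],[0,0,0.2,-0.064,-0.001,0,0.03],[0,0,0.2,-0.073,-0.001,0,0.03],[0,0,0.2,-0.079,-0.001,0,0.03],[0,0,0.2,-0.08,-0.001,0,0.03]]

```text
clock: 17.07
tcp_pos: [0.4458, 0.2574, 0.1595]
ee_rot: [-0.106, 3.139, 0.0]
contact_force: [0.7, -0.4, -0.5]
gripper_width: 0.465
gripper_force: 26.1
```

Request:
send_rows:
  increments:
    - [[0,0,0,0,0,0.003,0.03],[0,0,0,0,0,0.009,0.03],[0,0,0,0,0,0.017,0.03],[0,0,0,0,0,0.025,0.03],[0,0,0,0,0,0.03,0.03],[0,0,0,0,0,0.033,0.03],[0,0,0,0,0,0.034,0.03],[0,0,0,0,0,0.0345,0.03],[0,0,0,0,0,0.0345,0.03],[0,0,0,0,0,0.0345,0.03]]

```text
clock: 17.9
tcp_pos: [0.444, 0.2584, 0.1257]
ee_rot: [-0.109, 3.139, 0.003]
contact_force: [-2.7, 2.6, 4.7]
gripper_width: 0.469
gripper_force: 25.8
```

Request:
send_rows:
  increments:
    - [[0,0,0,0,0,0,0.036],[0,0,0,0,0,0,0.04],[0,0,0,0,0,0,0.043],[0,0,0,0,0,0,0.046],[0,0,0,0,0,0,0.05],[0,0,0,0,0,0,0.055],[0,0,0,0,0,0,0.06],[0,0,0,0,0,0,0.06],[0,0,0,0,0,-0.005,0.06],[0,0,0,0,0,-0.015,0.06]]

```text
clock: 18.73
tcp_pos: [0.4432, 0.2569, 0.1395]
ee_rot: [0.107, -3.138, 0.002]
contact_force: [0.3, -1.0, 0.3]
gripper_width: 0.7
gripper_force: 0.0
```

Request:
send_rows:
  increments:
    - [[0,0,0,0,0,-0.015,0.06],[0,0,0,0,0,-0.035,0.06],[0,0,0,0,0,-0.055,0.06],[0,0,0,0,0,-0.075,0.06],[0,0,0,0,0,-0.09,0.06],[0,0,0,0,0,-0.1,0.06],[0,0,0,0,-0.03,-0.1,0.06],[0,0,0,0,-0.065,-0.1,0.06],[0,0,0,0,-0.1,-0.1,0.06],[0,0,0,0,-0.13,-0.1,0.06]]

```text
clock: 19.57
tcp_pos: [0.4529, 0.1261, 0.2406]
ee_rot: [-0.108, 3.139, -0.001]
contact_force: [0.7, -0.4, 0.1]
gripper_width: 0.699
gripper_force: 0.0
```

Run:
```python
from h import *
plan([(.47,-.10,.24,178),(.5245,-.2718,.236,176.6),(.5245,-.2718,.1235,176.6)])
im,d,c,f=cam('scene');P=cloud(d,c,f);im2,d2,c2,f2=cam('top')
for n,Q in(('s',P[d>0]),('t',cloud(d2,c2,f2)[d2>0])):
  q=Q[(Q[:,0]>.39)&(Q[:,0]<.54)&(Q[:,1]>.22)&(Q[:,1]<.31)&(Q[:,2]>.06)&(Q[:,2]<.2)]
  for x in (.445,.503):
    k=abs(q[:,0]-x)<.022;b=q[k&(q[:,2]<.1)];h=q[k&(q[:,2]>.15)&(abs(q[:,1]-.2+0.072*(.553-q[:,0])-.067)>.009)]
    print(n,x,b.min(0).round(3),b.max(0).round(3),'handle',h.mean(0).round(4),len(h))
  for nm,(x0,x1,y0,y1) in dict(deep=(.50,.55,-.32,-.22)).items():
    q=Q[(Q[:,0]>x0)&(Q[:,0]<x1)&(Q[:,1]>y0)&(Q[:,1]<y1)&(Q[:,2]>.15)&(Q[:,2]<.18)]
    h=q[abs(q[:,1]+.27)>.008];print(n,'deep handle',h.mean(0).round(4),h.min(0).round(4),h.max(0).round(4))
cv2.imwrite('pics/s5.png',cv2.resize(im[100:310,130:370,::-1],None,fx=2.5,fy=2.5))
```

```text
t 19.57 tcp [0.4529 0.1261 0.2406] xang -176.05 F [ 0.7 -0.4  0.1] w 0.0597 gf 0.0
[-0.03  0.05  5.95] [-0.0015 -0.2267  0.0007]
[0.  0.  1.4] [-0.0605 -0.1698  0.004 ]
[0. 0. 0.] [0.     0.     0.1125]
s 0.445 [0.423 0.239 0.065] [0.461 0.284 0.1  ] handle [0.4436 0.2477 0.1614] 24
s 0.503 [0.481 0.24  0.065] [0.519 0.286 0.1  ] handle [0.5004 0.252  0.1614] 23
s deep handle [ 0.5235 -0.2778  0.1606] [ 0.518  -0.2924  0.15  ] [ 0.5302 -0.2524  0.1685]
t 0.445 [0.426 0.248 0.083] [0.435 0.265 0.097] handle [nan nan nan] 0<stdin>:8: RuntimeWarning: Mean of empty slice.
  ret = um.true_divide(
Traceback (most recent call last):
ValueError: zero-size array to reduction operation minimum which has no identity
```

Both shallow ones hang on the spare bar at x 0.444 and 0.500, undersides at 65 mm. Now the deep one.

Request:
send_rows:
  increments:
    - [[0,0,0.7,0,-0.036,0,0.06],[0,0,1.4,0,-0.072,0,0.06],[0,0,2.1,0,-0.108,0,0.06],[0,0,2.8,0,-0.144,0,0.06],[0,0,3.5,-0.001,-0.18,0,0.06],[0,0,4.5,-0.0015,-0.215,0.001,0.06],[0,0,5.5,-0.01,-0.25,0.001,0.06],[0,0,6,-0.02,-0.285,0.001,0.06],[0,0,6.5,-0.03,-0.315,0.002,0.06],[0,0,7.3,-0.037,-0.345,0.003,0.06]]

```text
clock: 20.5
tcp_pos: [0.5146, -0.2152, 0.2373]
ee_rot: [0.093, 3.139, 0.0]
contact_force: [1.1, -0.3, -0.1]
gripper_width: 0.703
gripper_force: 0.0
```

Run:
```python
from h import *
plan([(.5240,-.2715,.236,176.6)])
im,d,c,f=cam('scene')
cv2.imwrite('pics/s5.png',cv2.resize(im[100:310,130:370,::-1],None,fx=2.5,fy=2.5))
```

```text
t 20.5 tcp [ 0.5146 -0.2152  0.2373] xang 176.6 F [ 1.1 -0.3 -0.1] w 0.06 gf 0.0
[ 0.01  0.07 -0.  ] [-0.0127 -0.0556  0.0013]
```

View pics/s5.png

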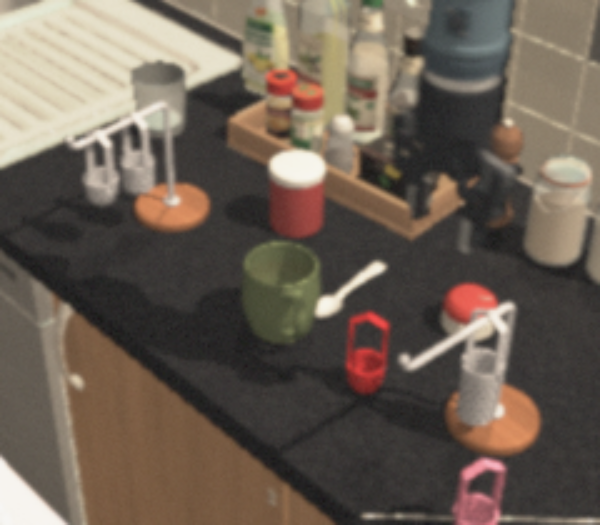

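The picture shows both shallow infusers on the spare bar at about (100,185) and (137,165), and the deep one alone on its own bar at (482,380). I'll move over it, descend and grip.

Request:
send_rows:
  increments:
    - [[0,0,0,-0.006,-0.025,0,0.06],[0,0,0,-0.011,-0.045,0,0.06],[0,0,0,-0.013,-0.054,0.001,0.06],[0,0,0,-0.013,-0.0555,0.001,0.06],[0,0,0,-0.013,-0.0555,0.001,0.06],[0,0,0,-0.013,-0.0555,0.015,0.06],[0,0,0,-0.013,-0.0555,0.035,0.06],[0,0,0,-0.013,-0.0555,0.06,0.06],[0,0,0,-0.013,-0.0555,0.085,0.06],[0,0,0,-0.013,-0.0555,0.1,0.06]]
  newtons: 25

```text
clock: 21.38
tcp_pos: [0.5221, -0.2674, 0.1349]
ee_rot: [-0.09, -3.138, -0.004]
contact_force: [0.1, 0.0, 0.8]
gripper_width: 0.706
gripper_force: 0.0
```

Request:
send_rows:
  increments:
    - [[0,0,0,0,0,0.007,0.06],[0,0,0,0,0,0.0105,0.06],[0,0,0,0,0,0.0105,0.055],[0,0,0,0,0,0.0105,0.05],[0,0,0,0,0,0.0105,0.044],[0,0,0,0,0,0.0105,0.038],[0,0,0,0,0,0.0105,0.034],[0,0,0,0,0,0.0105,0.03],[0,0,0,0,0,0.0105,0.03],[0,0,0,0,0,0.0105,0.03]]

```text
clock: 22.22
tcp_pos: [0.5244, -0.2708, 0.1281]
ee_rot: [0.093, 3.137, -0.002]
contact_force: [-0.6, 0.8, 5.6]
gripper_width: 0.466
gripper_force: 27.2
```

Run:
```python
from h import *
o=manip.get_obs()['tcp_pos']
plan([(o[0],o[1],o[2]+.035,176.6),(.365,-.2605,o[2]+.035,176.6)])
```

```text
t 22.22 tcp [ 0.5244 -0.2708  0.1281] xang 176.62 F [-0.6  0.8  5.6] w 0.0398 gf 27.2
[-0.07  0.18  0.02] [-0.0001 -0.     -0.035 ]
[0. 0. 0.] [0.1597 0.0008 0.    ]
```

Request:
send_rows:
  increments:
    - [[0,0,0,0,0,-0.003,0.03],[0,0,0,0,0,-0.009,0.03],[0,0,0,0,0,-0.018,0.03],[0,0,0,0,0,-0.027,0.03],[0,0,0,0,0,-0.033,0.03],[0,0,0,0,0,-0.035,0.03],[0,0,0,0.003,0,-0.035,0.03],[0,0,0,0.01,0,-0.035,0.03],[0,0,0,0.02,0,-0.035,0.03],[0,0,0,0.032,0,-0.035,0.03]]

```text
clock: 23.05
tcp_pos: [0.4905, -0.2679, 0.1609]
ee_rot: [-0.092, -3.14, -0.001]
contact_force: [-0.6, 0.7, -1.0]
gripper_width: 0.461
gripper_force: 26.6
```

Request:
send_rows:
  increments:
    - [[0,0,0,0.012,0,0,0.03],[0,0,0,0.024,0,0,0.03],[0,0,0,0.037,0,0,0.03],[0,0,0,0.05,0.0005,0,0.03],[0,0,0,0.063,0.0005,0,0.03],[0,0,0,0.076,0.0005,0,0.03],[0,0,0,0.089,0.0005,0,0.03],[0,0,0,0.102,0.0005,0,0.03],[0,0,0,0.115,0.0005,0,0.03],[0,0,0,0.124,0.0005,0,0.03]]

```text
clock: 23.88
tcp_pos: [0.3656, -0.2596, 0.1609]
ee_rot: [-0.093, -3.139, -0.002]
contact_force: [0.4, 0.3, -0.4]
gripper_width: 0.462
gripper_force: 26.6
```

Request:
send_rows:
  increments:
    - [[0,0,0,0.003,0,0,0.03],[0,0,0,0.003,0,-0.005,0.03],[0,0,0,0.003,0,-0.015,0.03],[0,0,0,0.003,0,-0.028,0.03],[0,0,0,0.003,0,-0.041,0.03],[0,0,0,0.003,0,-0.055,0.03],[0,0,0,0.003,0,-0.067,0.03],[0,0,0,0.003,0,-0.076,0.03],[0,0,0,0.003,0,-0.08,0.03],[0,0,0,0.003,0,-0.08,0.03]]

```text
clock: 24.72
tcp_pos: [0.3654, -0.2608, 0.2425]
ee_rot: [0.092, 3.138, -0.002]
contact_force: [-0.6, 0.3, -0.8]
gripper_width: 0.46
gripper_force: 26.6
```

Run:
```python
from h import *
plan([(.4995,-.0037,.242,176.6)])
```

```text
t 24.72 tcp [ 0.3654 -0.2608  0.2425] xang 176.64 F [-0.6  0.3 -0.8] w 0.0393 gf 26.6
[-0.07  0.12  0.04] [-0.1188  0.2645  0.0004]
```

Request:
send_rows:
  increments:
    - [[0,0,0,-0.004,0.009,0,0.03],[0,0,0,-0.012,0.027,0,0.03],[0,0,0,-0.025,0.055,0,0.03],[0,0,0,-0.04,0.088,0,0.03],[0,0,0,-0.055,0.121,0,0.03],[0,0,0,-0.07,0.155,0,0.03],[0,0,0,-0.085,0.188,0,0.03],[0,0,0,-0.1,0.221,0,0.03],[0,0,0,-0.112,0.25,0,0.03],[0,0,0,-0.119,0.2645,0,0.03]]

```text
clock: 25.55
tcp_pos: [0.4993, 0.0009, 0.2405]
ee_rot: [-0.087, -3.139, -0.003]
contact_force: [-0.5, -0.5, -0.6]
gripper_width: 0.465
gripper_force: 26.6
```

Request:
send_rows:
  increments:
    - [[0,0,0,0,0,0,0.03],[0,0,0,0,0,0,0.03],[0,0,0,0,0,0,0.03],[0,0,0,0,0,0,0.03],[0,0,0,0,0,0,0.03],[0,0,0,0,0,0,0.03],[0,0,0,0,0,0,0.03],[0,0,0,0,0,0,0.03],[0,0,0,0,0,0,0.03],[0,0,0,0,0,0,0.03]]

```text
clock: 26.38
tcp_pos: [0.499, -0.0034, 0.2417]
ee_rot: [0.093, 3.14, -0.0]
contact_force: [-0.0, -0.1, -0.7]
gripper_width: 0.463
gripper_force: 26.6
```

Run:
```python
from h import *
plan([(.4995,-.0037,.10,176.6)])
im,d,c,f=cam('scene');P=cloud(d,c,f)
m=(d>0)&(P[...,2]>.125)&(P[...,2]<.21)&(np.hypot(P[...,0]-.5,P[...,1])<.04);Q=P[m];print('basket',Q.min(0).round(3),Q.max(0).round(3))
for z in (.145,.155,.165,.18,.19,.2):
  k=abs(Q[:,2]-z)<.004;print(z,k.sum(),Q[k].min(0).round(3) if k.any() else '',Q[k].max(0).round(3) if k.any() else '')
im2,_,_,_=cam('wrist')
cv2.imwrite('pics/s6.png',cv2.hconcat([cv2.resize(im[110:260,190:320,::-1],(333,384)),im2[:,60:460,::-1]]))
```

```text
t 26.38 tcp [ 0.499  -0.0034  0.2417] xang 176.61 F [-0.  -0.1 -0.7] w 0.0396 gf 26.6
[0.   0.03 0.01] [-0.0005 -0.0002  0.1417]
basket [ 0.479 -0.027  0.146] [0.519 0.016 0.21 ]
0.145 7 [ 0.485 -0.022  0.146] [ 0.506 -0.016  0.149]
0.155 37 [ 0.48  -0.025  0.151] [0.511 0.007 0.159]
0.165 35 [ 0.48  -0.024  0.161] [0.511 0.005 0.169]
0.18 38 [ 0.479 -0.027  0.176] [0.51  0.007 0.183]
0.19 35 [ 0.48  -0.025  0.186] [0.514 0.011 0.194]
0.2 45 [ 0.48  -0.025  0.196] [0.519 0.016 0.204]
```

View pics/s6.png

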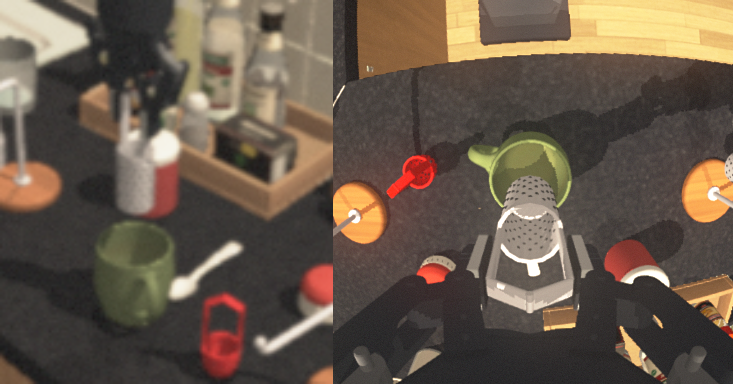

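The basket is upright and sits over the mug axis: at z 0.146–0.21 its centre is about (0.4995,-0.005), against (0.4986,-0.005) for the mug in the same camera. I'll lower it.

Request:
send_rows:
  increments:
    - [[0,0,0,0,0,0.005,0.03],[0,0,0,0,0,0.015,0.03],[0,0,0,0,0,0.027,0.03],[0,0,0,0,0,0.039,0.03],[0,0,0,0,0,0.051,0.03],[0,0,0,0,0,0.063,0.03],[0,0,0,0,0,0.074,0.03],[0,0,0,0,0,0.084,0.03],[0,0,0,0,0,0.092,0.03],[0,0,0,0,0,0.1,0.03]]

```text
clock: 27.32
tcp_pos: [0.4989, -0.0032, 0.1408]
ee_rot: [0.092, 3.14, 0.0]
contact_force: [-0.8, 0.2, -1.4]
gripper_width: 0.463
gripper_force: 26.6
```

Request:
send_rows:
  increments:
    - [[0,0,0,0,0,0.007,0.03],[0,0,0,0,0,0.014,0.03],[0,0,0,0,0,0.021,0.03],[0,0,0,0,0,0.027,0.03],[0,0,0,0,0,0.032,0.03],[0,0,0,0,0,0.035,0.03],[0,0,0,0,0,0.037,0.03],[0,0,0,0,0,0.0385,0.03],[0,0,0,0,0,0.0395,0.03],[0,0,0,0,0,0.0395,0.03]]

```text
clock: 28.15
tcp_pos: [0.4991, -0.0033, 0.1022]
ee_rot: [0.092, 3.14, -0.0]
contact_force: [0.3, -0.5, -0.8]
gripper_width: 0.46
gripper_force: 26.6
```

Run:
```python
from h import *
plan([(.4995,-.0037,.10,176.6)])
```

```text
t 28.15 tcp [ 0.4991 -0.0033  0.1022] xang 176.63 F [ 0.3 -0.5 -0.8] w 0.0393 gf 26.6
[0.   0.04 0.03] [-0.0004 -0.0004  0.0022]
```

Request:
send_rows:
  increments:
    - [[0,0,0,0,0,0.0005,0.03],[0,0,0,0,0,0.001,0.03],[0,0,0,0,0,0.0013,0.03],[0,0,0,0,0,0.0016,0.03],[0,0,0,0,0,0.002,0.03],[0,0,0,0,0,0.0022,0.03],[0,0,0,0,0,0.0025,0.03],[0,0,0,0,0,0.0025,0.03],[0,0,0,0,0,0.0025,0.03],[0,0,0,0,0,0.0025,0.03]]

```text
clock: 28.98
tcp_pos: [0.4996, -0.0033, 0.1011]
ee_rot: [0.092, 3.138, -0.0]
contact_force: [-2.7, 0.1, 10.9]
gripper_width: 0.464
gripper_force: 27.9
```

It touches the floor with about 11 N. I'll back off 1 mm, release and lift away.

Request:
send_rows:
  increments:
    - [[0,0,0,0,0,-0.0005,0.03],[0,0,0,0,0,-0.001,0.03],[0,0,0,0,0,-0.001,0.036],[0,0,0,0,0,-0.001,0.039],[0,0,0,0,0,-0.001,0.041],[0,0,0,0,0,-0.001,0.044],[0,0,0,0,0,-0.001,0.048],[0,0,0,0,0,-0.001,0.052],[0,0,0,0,0,-0.001,0.056],[0,0,0,0,0,-0.001,0.06]]

```text
clock: 29.82
tcp_pos: [0.4989, -0.0032, 0.1004]
ee_rot: [0.092, 3.14, 0.0]
contact_force: [-0.2, 0.6, -0.4]
gripper_width: 0.703
gripper_force: 0.0
```

Request:
send_rows:
  increments:
    - [[0,0,0,0,0,0,0.06],[0,0,0,0,0,-0.004,0.06],[0,0,0,0,0,-0.012,0.06],[0,0,0,0,0,-0.025,0.06],[0,0,0,0,0,-0.045,0.06],[0,0,0,0,0,-0.065,0.06],[0,0,0,0,0,-0.085,0.06],[0,0,0,0,0,-0.105,0.06],[0,0,0,0,0,-0.12,0.06],[0,0,0,0,0,-0.13,0.06]]

```text
clock: 30.65
tcp_pos: [0.4999, -0.0034, 0.2334]
ee_rot: [0.092, 3.136, -0.001]
contact_force: [0.8, -0.4, 0.5]
gripper_width: 0.705
gripper_force: 0.0
```

Request:
send_rows:
  increments:
    - [[0,0,0,0,0,-0.003,0.06],[0,0,0,0,0,-0.003,0.06],[0,0,0,0,0,-0.003,0.06],[0,0,0,0,0,-0.003,0.06],[0,0,0,0,0,-0.003,0.06],[0,0,0,0,0,-0.003,0.06],[0,0,0,0,0,-0.003,0.06],[0,0,0,0,0,-0.003,0.06],[0,0,0,0,0,-0.003,0.06],[0,0,0,0,0,-0.003,0.06]]

```text
clock: 31.48
tcp_pos: [0.4989, -0.0032, 0.2335]
ee_rot: [0.092, 3.14, 0.0]
contact_force: [0.4, -0.3, -0.1]
gripper_width: 0.699
gripper_force: 0.0
```

Run:
```python
from h import *
plan([])
im,d,c,f=cam('scene');P=cloud(d,c,f)
Q=P[(d>0)&(np.hypot(P[...,0]-.5,P[...,1])<.04)&(P[...,2]>.1)&(P[...,2]<.17)]
print('handle',Q.min(0).round(3),Q.max(0).round(3))
im2=cam('wrist')[0]
cv2.imwrite('pics/s7.png',cv2.hconcat([cv2.resize(im[110:260,140:320,::-1],(461,384)),im2[:,150:450,::-1]]))
```

```text
t 31.48 tcp [ 0.4989 -0.0032  0.2335] xang 176.63 F [ 0.4 -0.3 -0.1] w 0.0597 gf 0.0
handle [ 0.493 -0.027  0.101] [0.508 0.017 0.147]
```

View pics/s7.png

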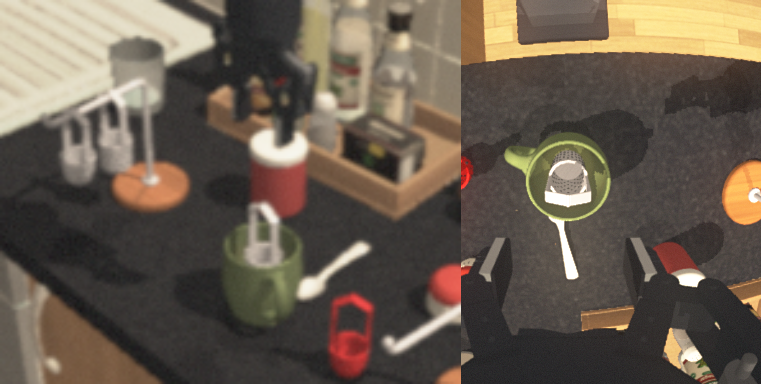

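The deep infuser stands upright in the mug. Its handle is at (263,225) with the peak at 0.147 m, where 0.145 is expected. Both shallow ones hang on the spare bar and the gripper is clear of everything.

```bash
python3 -c "
from bench import manip
print(manip.hand_in())"
```

```text
the job is handed in; nothing more can be done
None
```

The job is handed in at about 31.5 s of the 70 s: both shallow infusers hang on the spare hook, and the deep one stands upright in the mug, lowered with about 11 N of contact; no verdict was returned.

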